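Strap the oxygen cylinder into its quick-release cradle

TASK

Secure the portable oxygen cylinder in its cradle: push the open steel strap over the cylinder until its tongue is fully down on its seat, then push the red cam lever over and all the way down across the tongue. It is a fingertip job: nothing has to be picked up, the cylinder stays lying in its cradle and the other things on the worktop stay where they are.

Things in the scene. Friction and masses are not known exactly. Their poses are not given: they have to be found in the camera images.
- bracket: Grey steel cradle bolted to the worktop, base plate 204 x 260 x 10 mm, two rubber vee saddles. Origin on the worktop under the middle of the cylinder's axis, in the strap's plane; z up, +y along the cylinder towards its valve, +x across it from the strap's hinge side to the latch side. The cylinder's axis is 80 mm above the worktop.
- hinge_pin (a point): Centre of the strap's hinge pin, at (-64, 0, 80) mm in the bracket's frame; the pin runs along the bracket's y.
- strap (a joint): Hinge angle of the strap, rad. 0 = closed, tongue flat on its seat (hard stop); grows as it opens: 1.57 = upright on the hinge, 1.9 = open stop, leaning away from the cylinder. Starts at 1.35 to 1.8. Stiff hinge (0.3 N m friction, strap 0.25 kg): it stays at any angle and does not fall shut, so it must be pushed all the way, with 2 to 4 N at the tongue.
- strap_push (a point): Point on the outer (back) face of the strap's tongue, 148 mm from the pin; turns with the strap. Its z is that face's outward normal (up when closed), its x points along the tongue away from the pin. Strap: bright steel band 28 mm wide, half hoop of 55 mm outer radius, then a straight tongue 4 mm thick from 116 to 171 mm from the pin. Closed, the hoop's crown is 135 mm above the worktop.
- seat (a point): Centre of the rubber top of the strap's seat, a grey post 44 mm (bracket x) by 32 mm (y) at (84, 0, 78) mm in the bracket's frame. The closed tongue lies on it, top face 82 mm above the worktop. The lever's clevis stands beside it, centred 40 mm towards the bracket's -y: 35 mm (x) by 22 mm (y), 104 mm tall.
- cam (a joint): Angle of the cam lever from upright, rad. 0 = upright; negative = leaning back to the bracket's -y, away from the tongue (stop at -0.8); grows as it is pushed over towards the bracket's +y and down; 1.57 = fully down, level across the tongue (hard stop). Starts at -0.7 to -0.35 and stays where it is left (0.2 N m friction: about 2.5 N at the grip).
- lever_pivot (a point): Centre of the lever's pivot pin, at (84, -40, 94) mm in the bracket's frame; the pin runs along the bracket's x, so the lever swings in the bracket's y-z plane.
- lever_push (a point): Point on the back face of the lever's red grip (pushed on; the top face when down), 80 mm from the pivot. Its z runs along the lever away from the pivot, its -y is the back face's outward normal. Grip 22 mm wide, 12 thick, from 52 to 100 mm from the pivot; dark steel arm below 14 mm wide, 8 thick. Lever down: this point is at (84, 40, 100) mm in the bracket's frame, free space under the grip.
- cylinder_mid (a point): Point on the axis of the blue oxygen cylinder, 80 mm above the worktop, within 8 mm of the strap's plane. Barrel 100 mm in diameter, from 150 mm towards the bracket's -y to 110 mm towards +y, then white shoulder, brass valve and round gauge up to 210 mm. About 2.2 kg, loose, resting in the saddles.
- antiseptic: Amber bottle with white cap, 52 mm in diameter, 145 mm tall, standing loose; origin at the centre of its underside. To be left alone.
- tape_roll: Off-white roll of tape lying flat, 68 mm outer diameter, 25 mm tall; origin at the centre of its underside. To be left alone.
- bowl: Steel bowl, 96 mm across the rim, 42 mm tall; origin at the centre of its underside. To be left alone.
- valve_key: Steel cylinder spanner lying flat, 150 mm long; origin under its middle. To be left alone.

How it is judged (in metres and radians):
On the way, in this order (a step that is already met when the one before it is completed fails the run):
1. the strap is over the cylinder with its tongue down on its seat, the lever not yet over it (value of joint strap below 0.04 rad and value of joint cam below 0.6 rad), for 0.2 s.
2. the cam lever is pushed all the way down across the tongue (value of joint cam above 1.49 rad and value of joint strap below 0.04 rad), for 0.2 s.
At the end, for the whole second after the job is handed in: The strap is closed (within 0.04 rad of its seat), the cam lever is down (within 0.08 rad of its stop), the cylinder lies in its cradle within 12 mm of where it was, and the bottle (upright), tape roll, bowl and spanner are within 20 mm of where they were (all of step 2 and distance of cylinder_mid from where it was at the start of the episode below 0.012 m and distance of each of antiseptic, tape_roll, bowl, valve_key from where it was at the start of the episode below 0.02 m and angle between antiseptic's own z axis and vertical below 0.2 rad); the robot touches nothing.
It fails at once if the lever is pushed down while the strap is still open (value of joint cam above 0.8 rad and value of joint strap above 0.3 rad).
It fails at once if the cylinder is lifted or shoved out of its place (distance of cylinder_mid from where it was at the start of the episode above 0.025 m).
It fails at once if the bottle, tape roll, bowl or spanner is lifted, carried or knocked away (distance of any of antiseptic, tape_roll, bowl, valve_key from where it was at the start of the episode above 0.03 m).
It also fails if it takes over 61 s, if anything falls off the work surface, if the arm or the gripper's body presses on something with over 40 N, if the wrist force passes 120 N, or if a joint passes its speed limit or range.

ROBOT

A 6-joint arm with a two-finger parallel gripper is mounted at the origin on the work surface. World frame = base frame: x ahead of the robot, y to its left, z up, the work surface at z = 0. Lengths are in m, angles in degrees, forces in N, time in s.
With the tool pointing down it reaches from about 0.225 to 0.875 m from the base axis. Payload 3.4 kg.
Tool frame: the origin (TCP) lies at the very end of the fingers, on their centre line; the grasp point (between the pads) lies 19 mm behind it (robot.grip_point_offset is the distance from the TCP to the grasp point, in m); z points along the fingers, y is the direction in which the jaws open and shut (so a half turn about z gives the same grasp; the last joint's range is limited). The gripper opens to 85 mm and grips with 20 to 120 N. Pads are 22 mm wide; open, the fingers measure 114 mm over their backs; the gripper's body (76 mm by 85 mm) begins 54 mm behind the grasp point. The pads swing forward as they close: fully open they stand 13 mm farther back than shut.
Start: joints at [67.437, 15.808, 86.224, -0, 77.962, -6.933], TCP at [0.155, 0.554, 0.231] pointing down, gripper open.
Joint ranges: [-165.64, 165.64], [-43.16, 119.46], [12.63, 154.43], [-67.54, 247.53], [6.08, 155.33], [-154.97, 154.97]. Speed limits (degrees/s): [147.25, 147.25, 180, 180, 180, 180].

INTERFACE

Orientations are given as [roll, pitch, yaw] about the fixed x, y, z axes, in that order (R = Rz(yaw) Ry(pitch) Rx(roll)).
In Python, from cell import sensors, viewer, close_job, robot gives the robot as it stands.
- The arm moves only by the tool jog_arm, never from a script. Its argument "moves" is a list of rows, each a list of 7 numbers: the turn, a rotation vector about the world's x, y, z in rad, then the shift along the world's x, y, z in m, then the closure, from 0 (fully open) to 1 (shut). In form: [[rx, ry, rz, dx, dy, dz, grip], ...]. A call has 1 to 12 rows; each row is the pose to reach, as a shift and turn from the pose measured when the call began; what a row does not reach only later rows make up. A row lasts 1/10 s, in which the tool goes at most 50 mm and 8.59 degrees, less where a joint would pass 70% of its speed; a pose out of reach is approached as far as the arm can. A call with a gripper value outside its range is refused whole. The fingers move at their own pace and stop on an object; the grip force is fixed at half the most. Time passes only in rows, so rows that repeat a pose let the fingers close. It gives the time, the measured TCP pose, the force and the opening at its end, in the units of the state.
- sensors.get_obs(): the state, without advancing time (a new reading comes with each control period).
- viewer.grab_frame(name): name is "side" or "top" or "wrist"; returns the picture (420x560x3 uint8, blue, green, red); there is no depth.
- viewer.camera_model(name): a dict with "fx", "fy", "cx", "cy" (pixels), "k1" (the pictures are not rectified: a ray, as slopes to the right and down, at radius r is drawn at 1 + k1 r^2 times it, then the intrinsics apply), "rvec" (rotation vector, rad) and "tvec" (3), from world to camera coordinates, as OpenCV has them; the wrist camera has in their place "mount" (4x4, takes a point from camera to tool coordinates, whose origin is the TCP and whose axes are the flange's). Camera axes: x right, y down, z forward; pixel columns grow to the right and rows downward; lengths in m; the calibration is good to about 2 mm. A picture is of the moment at which its call begins: read the wrist's pose just before it. camera_model takes no time and is no camera call.
- close_job(): hands the job in, once; it reports no verdict.
The state is a dict: "clock": time; "joints": joint angles; "joint_vel": joint speeds; "joint_torque": joint torques, N m; "tool_pos": TCP position; "orientation": TCP orientation; "force": force on the tool from outside, world axes, zero at the start; "torque": the same for the moment, N m; "width": finger opening in m.
Only numpy, scipy, OpenCV 4.12 (cv2) and the standard library are available. Lean on these libraries where they do the work, as an engineer would, in place of code of your own. Each camera call takes 0.05 s, during which the arm holds its last target. There are 200 camera calls.

## Working session

There is one attempt and no reset: what is moved stays moved. The work goes in short steps, Python scripts to look and compute and a tool call to move; the robot and the scene stay as the last step left them, time stands still between calls to the robot, and variables do not carry over. Pictures are saved under pics/ and viewed, about 8 in all and at most 12, crops included, and the job is handed in when it is done.

Besides the shell and the picture viewer there is one more tool, called after "Emit:" by a JSON object that holds its "name" and its "arguments", one argument or row to a line. jog_arm: Moves the arm, as the interface text tells. Its arguments: {"type":"object","properties":{"moves":{"type":"array"}},"required":["moves"]}

```bash
mkdir -p pics; ls
python3 - <<'E'
from cell import sensors, viewer, robot
import cv2
print(sensors.get_obs())
for n in("side","top","wrist"):
    cv2.imwrite(f"pics/{n}0.png",viewer.grab_frame(n)); print(n,viewer.camera_model(n))
E
```

```text
pics
{'clock': 0.0, 'joints': array([ 6.74380556e+01,  1.58476786e+01,  8.62936211e+01,  1.54528965e-03,
        7.79635257e+01, -6.93195383e+00]), 'joint_vel': array([-0.05318008,  0.03488835, -0.00277649, -0.00839662, -0.02323594,
       -0.09274818]), 'joint_torque': array([ 1.45660975e-03, -4.16768253e+01, -2.45806324e+01,  3.17537160e-04,
        1.07438728e-02,  6.58939143e-06]), 'tool_pos': array([0.15470476, 0.55325521, 0.23045028]), 'orientation': array([-1.79896123e+02, -1.41510948e-02,  1.64369673e+02]), 'force': array([-0.51817461, -0.62918406,  0.68069565]), 'torque': array([0.00979887, 0.04115392, 0.02539051]), 'width': 0.08509480611087449}
side {'fx': 385.94768042127043, 'fy': 385.94768042127043, 'cx': 283.6363605535643, 'cy': 210.55956116604415, 'k1': -0.07112084856557914, 'rvec': array([ 2.21091156, -0.63630138,  0.29972963]), 'tvec': array([-0.43559223,  0.27385486,  0.99055839])}
top {'fx': 446.2878906964842, 'fy': 446.2878906964842, 'cx': 280.86045139318924, 'cy': 208.18683244730227, 'k1': 0.001068356241262511, 'rvec': array([ 2.18880449, -2.17452852,  0.0362092 ]), 'tvec': array([-0.00337042,  0.51079668,  1.24282148])}
wrist {'fx': 348.0700627111318, 'fy': 348.0700627111318, 'cx': 276.50632201299317, 'cy': 211.67563738154033, 'k1': -0.030819789706111163, 'mount': array([[ 3.29540182e-04, -9.47939398e-01, -3.18450606e-01,
         8.14634282e-02],
       [ 9.99999609e-01,  5.09546575e-05,  8.83145203e-04,
        -1.21802188e-04],
       [-8.20941590e-04, -3.18450773e-01,  9.47939044e-01,
        -1.42293798e-01],
       [ 0.00000000e+00,  0.00000000e+00,  0.00000000e+00,
         1.00000000e+00]])}
```

View pics/top0.png

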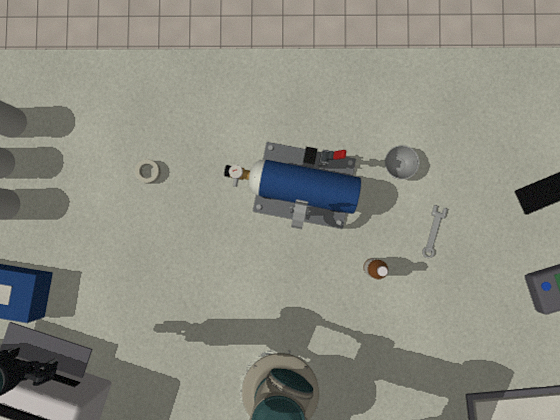

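View pics/side0.png

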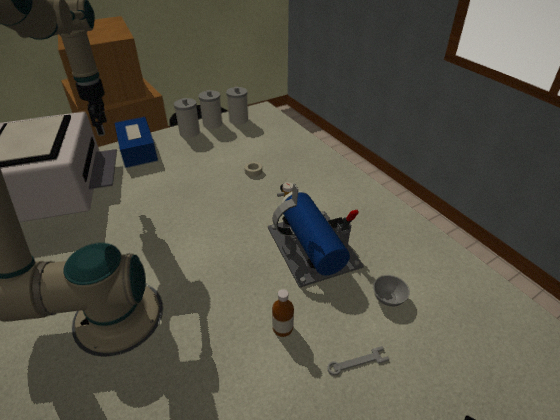

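The top view shows the cylinder at about (308,187), with its valve at (235,172). The plate bolts are near (269,147), (351,162), (341,224) and (258,208), the black clevis is at (311,156), the red grip at (340,155) and the open strap at (300,213). The side view agrees: strap roughly upright, lever leaning away from the tongue. Next I'll measure these.

```bash
cat > h.py <<'E'
import cv2, numpy as np
from cell import sensors, viewer
from scipy.spatial.transform import Rotation as Ro
def cam(n,obs=None):
    m=viewer.camera_model(n); K=np.array([[m['fx'],0,m['cx']],[0,m['fy'],m['cy']],[0,0,1]]); D=np.array([m['k1'],0,0,0.])
    if 'mount' in m:
        T=np.eye(4); T[:3,:3]=Ro.from_euler('xyz',obs['orientation'],degrees=True).as_matrix(); T[:3,3]=obs['tool_pos']
        T=np.linalg.inv(T@m['mount']); return K,D,T[:3,:3],T[:3,3]
    return K,D,cv2.Rodrigues(m['rvec'])[0],m['tvec']
def ray(c,px):
    K,D,R,t=c; u=cv2.undistortPoints(np.array(px,float).reshape(-1,1,2),K,D).reshape(-1,2)
    d=np.c_[u,np.ones(len(u))]@R; return -R.T@t, d/np.linalg.norm(d,axis=1)[:,None]
def onz(c,px,z):
    o,d=ray(c,px); return o+d*((z-o[2])/d[:,2])[:,None]
def proj(c,X):
    K,D,R,t=c; return cv2.projectPoints(np.array(X,float).reshape(-1,1,3),cv2.Rodrigues(R)[0],t,K,D)[0].reshape(-1,2)
def tri(c1,p1,c2,p2):
    o1,d1=ray(c1,p1);o2,d2=ray(c2,p2);d1,d2=d1[0],d2[0]
    s=np.linalg.lstsq(np.c_[d1,-d2],o2-o1,rcond=None)[0]; a,b=o1+s[0]*d1,o2+s[1]*d2
    return (a+b)/2,np.linalg.norm(a-b)
E
python3 - <<'E'
from h import *
ct=cam('top'); cs=cam('side')
b=onz(ct,[[269,147],[351,162],[341,224],[258,208]],.012); print(b.round(3), b.mean(0).round(3), np.linalg.norm(b-np.roll(b,-1,0),axis=1).round(3))
def red(n):
    h=cv2.cvtColor(cv2.imread(f'pics/{n}0.png'),cv2.COLOR_BGR2HSV); m=cv2.inRange(h,(0,170,90),(6,255,255))|cv2.inRange(h,(174,170,90),(180,255,255))
    k,_,s,c=cv2.connectedComponentsWithStats(m); i=1+s[1:,4].argmax(); return c[i],s[i]
def blue(n):
    h=cv2.cvtColor(cv2.imread(f'pics/{n}0.png'),cv2.COLOR_BGR2HSV); m=cv2.inRange(h,(105,120,40),(128,255,255)); m[:, :200]=0
    k,l,s,c=cv2.connectedComponentsWithStats(m); i=1+s[1:,4].argmax(); return (l==i).astype('uint8')
print(red('top'),red('side')); print('grip',tri(ct,red('top')[0],cs,red('side')[0]))
m=blue('top'); r=cv2.minAreaRect(cv2.findContours(m,0,2)[0][0]); print(r, onz(ct,cv2.boxPoints(r),.08).round(3), onz(ct,[r[0]],.08))
print('clevis',onz(ct,[[311,156]],.104))
im=cv2.imread('pics/top0.png')[125:245,215:425]; cv2.imwrite('pics/c1.png',cv2.resize(im,None,fx=3.8,fy=3.8,interpolation=2))
E
```

```text
[[ 0.685  0.035  0.012]
 [ 0.643 -0.197  0.012]
 [ 0.467 -0.169  0.012]
 [ 0.511  0.065  0.012]] [ 0.577 -0.067  0.012] [0.236 0.178 0.238 0.177]
(array([339.22826087, 154.16304348]), array([333, 150,  13,   9,  92], dtype=int32)) (array([353.47368421, 211.31578947]), array([349, 210,   9,   4,  19], dtype=int32))
grip (array([ 0.63881388, -0.14878511,  0.17654803]), np.float64(0.007367638143854709))
((309.6805114746094, 186.67723083496094), (99.26297760009766, 37.094974517822266), 10.784297943115234) [[ 0.54   0.061  0.08 ]
 [ 0.639  0.044  0.08 ]
 [ 0.59  -0.217  0.08 ]
 [ 0.492 -0.199  0.08 ]] [[ 0.5651535  -0.07818952  0.08      ]]
clevis [[ 0.64364295 -0.0803759   0.104     ]]
```

View pics/c1.png

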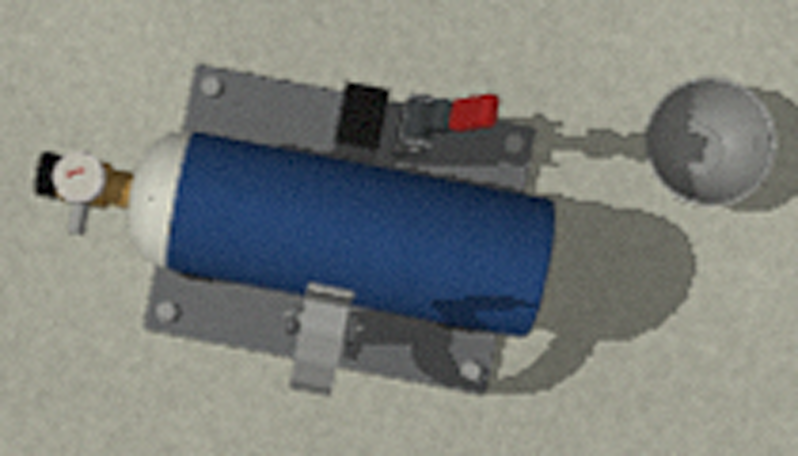

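The black square in the crop at about (362,115) is the seat's rubber top. The clevis is at (425,118), with the red grip beyond it leaning to the bracket's -y, and the strap at (322,340) leans outward. I'll move over it for a closer look with the wrist camera.

Emit:
{"name": "jog_arm", "arguments": {
  "moves": [
    [0,0,0.01,0.01,-0.01,0.04,1],
    [0,0,0.02,0.03,-0.04,0.075,1],
    [0,0,0.03,0.05,-0.075,0.1,1],
    [0,0,0.04,0.07,-0.115,0.12,1],
    [0,0,0.05,0.09,-0.155,0.13,1],
    [0,0,0.06,0.11,-0.195,0.14,1],
    [0,0,0.07,0.13,-0.235,0.15,1],
    [0,0,0.08,0.15,-0.275,0.16,1],
    [0,0,0.09,0.17,-0.315,0.17,1],
    [0,0,0.09,0.19,-0.355,0.18,1],
    [0,0,0.09,0.21,-0.395,0.19,1],
    [0,0,0.09,0.23,-0.435,0.19,1]
  ]
}}

```text
clock: 1.35
tool_pos: [0.3856, 0.1167, 0.4219]
orientation: [-180.0, 0.2, 169.5]
force: [-0.8, 0.5, -0.1]
width: 0.0002
```

Emit:
{"name": "jog_arm", "arguments": {
  "moves": [
    [0,0,0,0.02,-0.04,0,1],
    [0,0,0,0.035,-0.08,0,1],
    [0,0,0,0.05,-0.12,0,1],
    [0,0,0,0.065,-0.15,0,1],
    [0,0,0,0.065,-0.15,0,1],
    [0,0,0,0.065,-0.15,0,1]
  ]
}}

```text
clock: 1.95
tool_pos: [0.4505, -0.0336, 0.4213]
orientation: [180.0, 0.0, 169.4]
force: [0.2, -0.1, -0.1]
width: -0.0001
```

Run:
```python
from h import *
import pickle
o=sensors.get_obs(); im=viewer.grab_frame('wrist'); cv2.imwrite('pics/w1.png',im); pickle.dump(o,open('w1.pkl','wb')); print(o['clock'],o['tool_pos'],o['orientation'],o['width'])
cv2.imwrite('pics/w1b.png',cv2.resize(im,(784,588),interpolation=2))
```

```text
1.95 [ 0.45046866 -0.03364536  0.42134365] [1.79981053e+02 4.51895754e-02 1.69430259e+02] -9.064177972489128e-05
```

View pics/w1b.png

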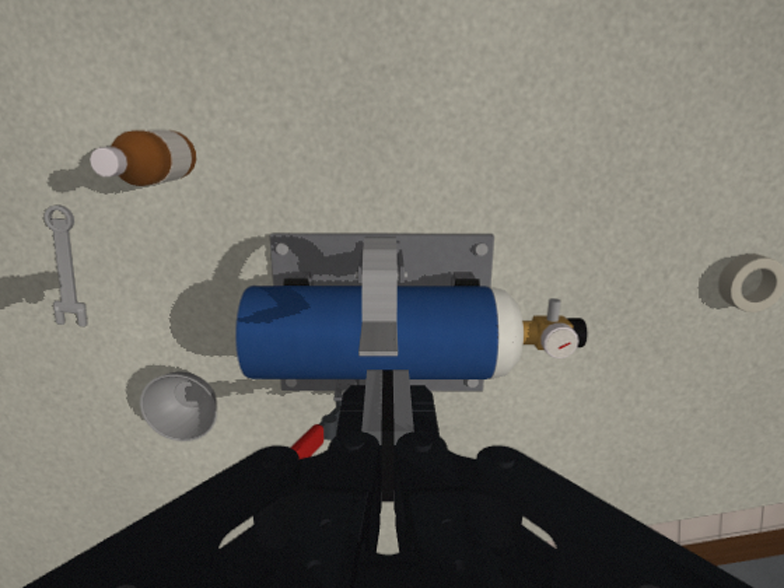

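In the wrist view the plate's near corners are at (271,234) and (493,234) and the strap runs from (380,240) to its tip edge at (360–397,354). The grip is at (312,440), partly hidden. The tool's yaw lines up with the bracket. Now I'll triangulate.

Run:
```python
from h import *
import pickle
o=pickle.load(open('w1.pkl','rb')); cw=cam('wrist',o); ct=cam('top'); cs=cam('side'); s=1/1.4
W=lambda *p:(np.array(p,float)+.5)*s-.5
T=lambda *p:np.array([215,125])+(np.array(p,float)+.5)/3.8-.5
pc=onz(cw,[W(271,234),W(493,234)],.01); d=pc[1]-pc[0]; print('plate edge',pc.round(4),np.linalg.norm(d),'yaw',np.degrees(np.arctan2(-d[0],d[1])))
b=onz(cw,[W(282,250),W(481,250),W(473,383),W(291,383)],.013); print('bolts',b.round(4),b.mean(0))
tc=onz(ct,[T(199,64),T(536,126),T(489,392),T(146,328)],.01);print('plate top',tc.round(4),tc.mean(0))
seat=onz(ct,[T(363,115)],.078)[0]; print('seat',seat)
yaw=np.radians(-10.5); ex=np.array([np.cos(yaw),np.sin(yaw),0]); ey=np.array([-np.sin(yaw),np.cos(yaw),0])
O=seat-.084*ex; O[2]=0
B=lambda p:np.array([(p-O)@ex,(p-O)@ey,p[2]]).round(4)
print('O',O,'platecorners B',[B(p) for p in pc],[B(p) for p in tc])
print('strap tip', *[ (B(p),e) for p,e in [tri(cw,[W(378.5,354)],ct,[T(310,391)]),tri(cw,[W(378.5,354)],ct,[T(331,287)])]])
o_=[ (B(p),e) for p,e in [tri(cw,[W(312,440)],ct,[T(475,113)])]];print('grip',o_)
g,e=tri(ct,[[339.2,154.2]],cs,[[353,213]]);print('grip2',B(g),e)
# strap centreline & cylinder ends in wrist
print('cyl sides', B(onz(cw,[W(368,286)],.08)[0]),B(onz(cw,[W(368,378)],.08)[0]),'ends',B(onz(cw,[W(237,330)],.1)[0]),B(onz(cw,[W(498,330)],.1)[0]))
print('bowl',B(onz(ct,[[402,162]],.042)[0]))
```

```text
plate edge [[ 0.4544 -0.1701  0.01  ]
 [ 0.5013  0.0812  0.01  ]] 0.2556046728310615 yaw -10.569570645640795
bolts [[ 0.4745 -0.1616  0.013 ]
 [ 0.5167  0.0647  0.013 ]
 [ 0.6867  0.0336  0.013 ]
 [ 0.6442 -0.1937  0.013 ]] [ 0.58051949 -0.06423763  0.013     ]
plate top [[ 0.7014  0.041   0.01  ]
 [ 0.6553 -0.211   0.01  ]
 [ 0.4569 -0.1759  0.01  ]
 [ 0.5028  0.0787  0.01  ]] [ 0.57910793 -0.06679299  0.01      ]
seat [ 0.65116875 -0.07924735  0.078     ]
O [ 0.56857534 -0.06393956  0.        ] platecorners B [array([-0.0929, -0.1252,  0.01  ]), array([-0.0926,  0.1304,  0.01  ])] [array([0.1115, 0.1274, 0.01  ]), array([ 0.1121, -0.1288,  0.01  ]), array([-0.0894, -0.1304,  0.01  ]), array([-0.0907,  0.1283,  0.01  ])]
strap tip (array([-0.1193,  0.0039,  0.3863]), np.float64(0.0017824152875640104)) (array([-0.0532,  0.0016,  0.2467]), np.float64(0.0010398035529075851))
grip [(array([ 0.0865, -0.0694,  0.15  ]), np.float64(0.0053822127619003275))]
grip2 [ 0.0848 -0.0706  0.1705] 0.005725739433969966
cyl sides [-0.0519 -0.0115  0.08  ] [ 0.0551 -0.013   0.08  ] ends [-0.0109 -0.1464  0.1   ] [-0.0106  0.1225  0.1   ]
bowl [ 0.118  -0.2522  0.042 ]
```

Everything agrees: the plate measures 256–259 × 202 mm against 260 × 204 nominal, and the tongue tip is 167 mm from the pin at about 1.50 rad (171 expected). The lever is near -0.45 rad. Next I'll work out the fingertip arc.

```bash
cat >> h.py <<'E'
O=np.array([.5685,-.062,0]); yaw=np.radians(-10.5); ex=np.array([np.cos(yaw),np.sin(yaw),0]); ey=np.array([-np.sin(yaw),np.cos(yaw),0]); ez=np.array([0,0,1.])
toW=lambda b:O+b[0]*ex+b[1]*ey+b[2]*ez
toB=lambda p:np.array([(p-O)@ex,(p-O)@ey,p[2]])
E
python3 - <<'E'
from h import *
p=sensors.get_obs()['tool_pos']; print('tcp B',toB(p).round(4))
st=toW([-.095,.005,.228]); print('start shift',(st-p).round(4))
for a in [95,90,85,80,75,70,65,60,55,50,45,40,35,30,25,20,15,10,6,3,0]:
    t=np.radians(a); c=np.cos(t);s=np.sin(t)
    q=toW([-.064+.153*c-.002*s-.011,.005,.08+.153*s+.002*c]); print(a,(q-st).round(3))
E
```

```text
tcp B [-0.1216  0.007   0.4217]
start shift [ 0.0258 -0.0068 -0.1937]
95 [ 0.005 -0.001  0.004]
90 [ 0.018 -0.003  0.005]
85 [ 0.031 -0.006  0.005]
80 [ 0.044 -0.008  0.003]
75 [ 0.057 -0.011  0.   ]
70 [ 0.069 -0.013 -0.004]
65 [ 0.081 -0.015 -0.008]
60 [ 0.093 -0.017 -0.014]
55 [ 0.104 -0.019 -0.022]
50 [ 0.115 -0.021 -0.03 ]
45 [ 0.125 -0.023 -0.038]
40 [ 0.134 -0.025 -0.048]
35 [ 0.142 -0.026 -0.059]
30 [ 0.149 -0.028 -0.07 ]
25 [ 0.155 -0.029 -0.082]
20 [ 0.16  -0.03  -0.094]
15 [ 0.164 -0.03  -0.106]
10 [ 0.167 -0.031 -0.119]
6 [ 0.169 -0.031 -0.13 ]
3 [ 0.17  -0.031 -0.138]
0 [ 0.17  -0.032 -0.146]
```

Emit:
{"name": "jog_arm", "arguments": {
  "moves": [
    [0,0,0,0.005,-0.001,-0.03,1],
    [0,0,0,0.01,-0.003,-0.07,1],
    [0,0,0,0.015,-0.004,-0.11,1],
    [0,0,0,0.02,-0.005,-0.15,1],
    [0,0,0,0.026,-0.007,-0.18,1],
    [0,0,0,0.026,-0.007,-0.194,1],
    [0,0,0,0.026,-0.007,-0.194,1],
    [0,0,0,0.026,-0.007,-0.194,1]
  ]
}}

```text
clock: 2.8
tool_pos: [0.4762, -0.0389, 0.2284]
orientation: [180.0, 0.1, 169.6]
force: [-0.8, -0.7, 0.2]
width: 0.0002
```

Emit:
{"name": "jog_arm", "arguments": {
  "moves": [
    [0,0,0,0.008,-0.001,0.003,1],
    [0,0,0,0.018,-0.003,0.005,1],
    [0,0,0,0.031,-0.006,0.005,1],
    [0,0,0,0.044,-0.008,0.003,1],
    [0,0,0,0.057,-0.011,0,1],
    [0,0,0,0.069,-0.013,-0.004,1],
    [0,0,0,0.069,-0.013,-0.004,1]
  ]
}}

```text
clock: 3.5
tool_pos: [0.5471, -0.0525, 0.2231]
orientation: [180.0, 0.1, 169.6]
force: [-0.8, -0.5, 0.3]
width: -0.0001
```

Run:
```python
from h import *
o=sensors.get_obs(); print(toB(o['tool_pos']),o['force'])
a=viewer.grab_frame('side')[120:330,200:450]; cv2.imwrite('pics/s1.png',cv2.resize(a,None,fx=2.8,fy=2.8,interpolation=2))
```

```text
[-0.02278631  0.00541928  0.2231185 ] [-0.80318148 -0.51190747  0.25720475]
```

View pics/s1.png

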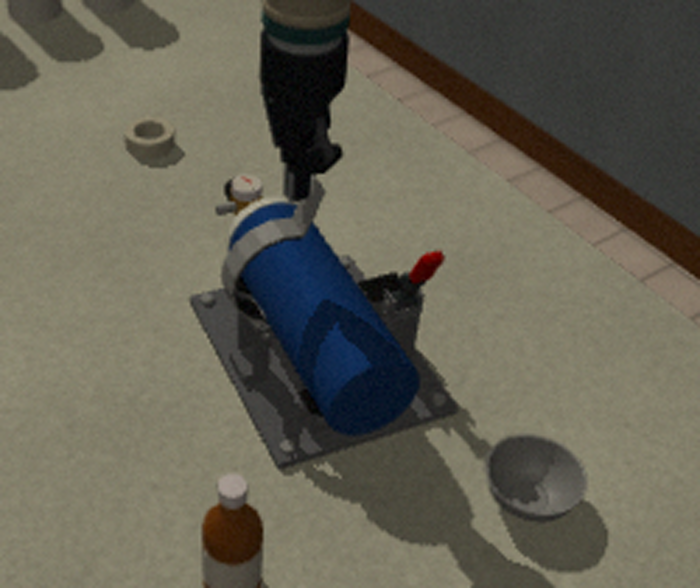

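In the side view the strap is partway over, with the finger behind its tongue at (300,190). The cylinder and lever (425,265) haven't moved. I'll continue along the arc.

Emit:
{"name": "jog_arm", "arguments": {
  "moves": [
    [0,0,0,0.011,-0.002,-0.004,1],
    [0,0,0,0.023,-0.004,-0.009,1],
    [0,0,0,0.034,-0.006,-0.017,1],
    [0,0,0,0.045,-0.008,-0.025,1],
    [0,0,0,0.055,-0.01,-0.033,1],
    [0,0,0,0.064,-0.012,-0.043,1],
    [0,0,0,0.072,-0.013,-0.054,1],
    [0,0,0,0.079,-0.015,-0.065,1],
    [0,0,0,0.085,-0.016,-0.077,1],
    [0,0,0,0.09,-0.017,-0.089,1],
    [0,0,0,0.094,-0.017,-0.101,1],
    [0,0,0,0.094,-0.017,-0.101,1]
  ]
}}

```text
clock: 4.75
tool_pos: [0.639, -0.069, 0.1197]
orientation: [180.0, -0.2, 169.6]
force: [-1.3, -0.1, -0.4]
width: -0.0
```

Emit:
{"name": "jog_arm", "arguments": {
  "moves": [
    [0,0,0,0.003,0,-0.012,1],
    [0,0,0,0.005,-0.001,-0.022,1],
    [0,0,0,0.007,-0.001,-0.031,1],
    [0,0,0,0.007,-0.001,-0.035,1],
    [0,0,0,0.007,-0.001,-0.037,1],
    [0,0,0,0.007,-0.001,-0.037,1]
  ]
}}

```text
clock: 5.35
tool_pos: [0.6459, -0.07, 0.0826]
orientation: [180.0, -0.2, 169.6]
force: [0.9, -0.6, -0.2]
width: -0.0
```

Emit:
{"name": "jog_arm", "arguments": {
  "moves": [
    [0,0,0,0,0,-0.001,1],
    [0,0,0,0,0,-0.002,1],
    [0,0,0,0,0,-0.003,1],
    [0,0,0,0,0,-0.003,1],
    [0,0,0,0,0,-0.003,1]
  ]
}}

```text
clock: 5.85
tool_pos: [0.6463, -0.0701, 0.082]
orientation: [180.0, -0.1, 169.6]
force: [-2.5, 1.3, 8.6]
width: 0.0002
```

The tongue stopped at 0.082 m, which is the closed height, and takes 8.6 N. Now I'll lift off and go round behind the lever.

Emit:
{"name": "jog_arm", "arguments": {
  "moves": [
    [0,0,0,0,0,0.03,1],
    [0,0,0,0,0,0.075,1],
    [0,0,0,0,0,0.12,1],
    [0,0,0,0,0,0.165,1],
    [0,0,0,0,-0.005,0.19,1],
    [0,0,0,-0.005,-0.045,0.19,1],
    [0,0,0,-0.01,-0.085,0.19,1],
    [0,0,0,-0.015,-0.12,0.19,1],
    [0,0,0,-0.02,-0.145,0.19,1],
    [0,0,0,-0.02,-0.145,0.19,1]
  ]
}}

```text
clock: 6.85
tool_pos: [0.6254, -0.2188, 0.2718]
orientation: [-179.9, -0.1, 169.4]
force: [-0.6, 0.8, -0.5]
width: -0.0
```

Run:
```python
from h import *
o=sensors.get_obs(); print(o['clock'],toB(o['tool_pos']),o['force'])
w=cv2.resize(viewer.grab_frame('wrist'),(400,300)); t=viewer.grab_frame('top')[120:240,230:390]; cv2.imwrite('pics/t2.png',t); s=viewer.grab_frame('side')[170:290,260:420]
f=lambda a:cv2.resize(a,(400,300),interpolation=2)
cv2.imwrite('pics/m2.png',np.vstack([np.hstack([w,f(t)]),np.hstack([f(s),f(s)*0])]))
```

```text
6.85 [ 0.08454912 -0.14383104  0.27182327] [-0.56600448  0.78059824 -0.47531673]
```

View pics/m2.png

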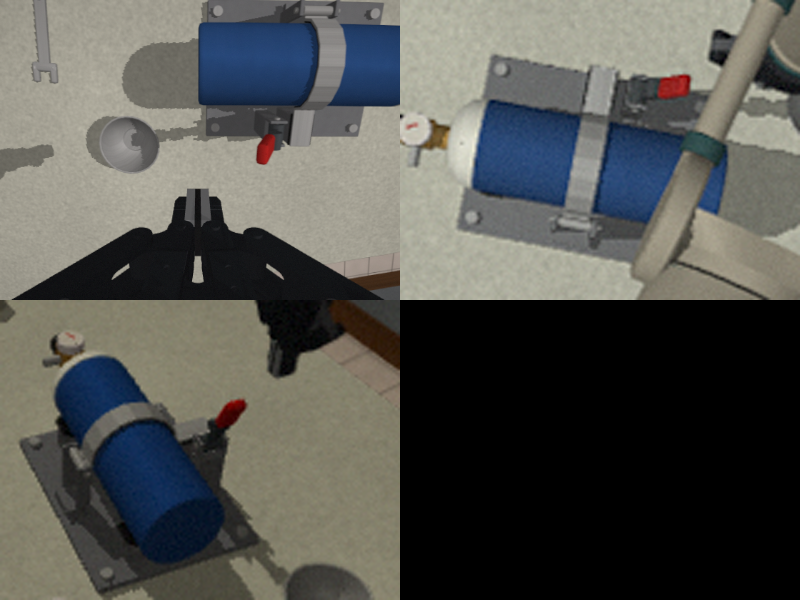

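The tongue lies on its seat over the cylinder (top crop at (600,90)). The red lever still leans back, at (672,87) there and (265,148) in the wrist view, and the finger is clear behind it. I'll descend and push it over.

Emit:
{"name": "jog_arm", "arguments": {
  "moves": [
    [0,0,0,0,0,-0.04,1],
    [0,0,0,0,0,-0.08,1],
    [0,0,0,0,0,-0.107,1],
    [0,0,0,0,0,-0.107,1],
    [0,0,0,0.003,0.015,-0.107,1],
    [0,0,0,0.006,0.03,-0.107,1],
    [0,0,0,0.008,0.045,-0.105,1],
    [0,0,0,0.011,0.06,-0.102,1],
    [0,0,0,0.013,0.072,-0.1,1],
    [0,0,0,0.015,0.082,-0.098,1],
    [0,0,0,0.015,0.082,-0.098,1]
  ]
}}

```text
clock: 8.1
tool_pos: [0.6415, -0.1302, 0.1743]
orientation: [179.8, -0.1, 169.7]
force: [-0.0, 0.3, -0.6]
width: 0.0002
```

Run:
```python
from h import *
o=sensors.get_obs(); print(o['clock'],toB(o['tool_pos']),o['force'])
s=viewer.grab_frame('side')[150:300,240:440]; cv2.imwrite('pics/s3.png',cv2.resize(s,None,fx=3,fy=3,interpolation=2))
```

```text
8.1 [ 0.084249   -0.05374538  0.1743248 ] [-0.04774839  0.26572672 -0.57191989]
```

View pics/s3.png

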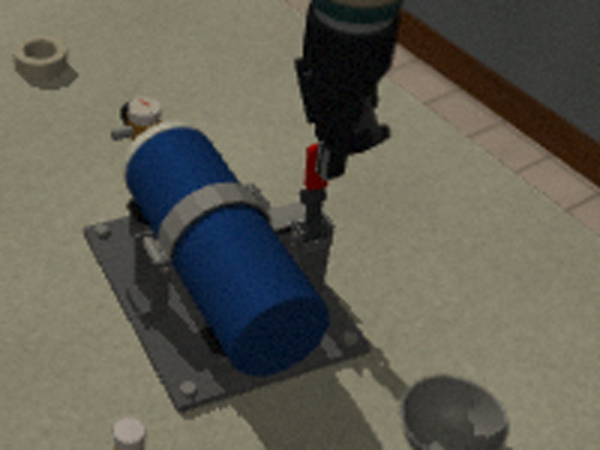

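The lever is now roughly upright at (313,175), with the finger behind it at (335,160). I'll push it on over and down.

Emit:
{"name": "jog_arm", "arguments": {
  "moves": [
    [0,0,0,0.001,0.007,0,1],
    [0,0,0,0.004,0.021,-0.003,1],
    [0,0,0,0.006,0.034,-0.008,1],
    [0,0,0,0.008,0.046,-0.015,1],
    [0,0,0,0.01,0.055,-0.024,1],
    [0,0,0,0.012,0.064,-0.035,1],
    [0,0,0,0.013,0.071,-0.047,1],
    [0,0,0,0.014,0.076,-0.06,1],
    [0,0,0,0.015,0.079,-0.068,1],
    [0,0,0,0.015,0.081,-0.073,1],
    [0,0,0,0.015,0.081,-0.073,1]
  ]
}}

```text
clock: 9.25
tool_pos: [0.6555, -0.0501, 0.1003]
orientation: [179.9, -0.2, 169.7]
force: [-0.1, -0.5, 0.5]
width: 0.0002
```

Emit:
{"name": "jog_arm", "arguments": {
  "moves": [
    [0,0,0,0,0,-0.001,1],
    [0,0,0,0,0,-0.002,1],
    [0,0,0,0,0,-0.003,1],
    [0,0,0,0,0,-0.003,1],
    [0,0,0,0,0,-0.003,1]
  ]
}}

```text
clock: 9.75
tool_pos: [0.6556, -0.05, 0.0998]
orientation: [179.8, -0.1, 169.6]
force: [-3.3, 0.8, 13.6]
width: -0.0
```

The lever met its hard stop at z = 0.100 with 13.6 N, the height it should have when down. I'll lift clear and check.

Emit:
{"name": "jog_arm", "arguments": {
  "moves": [
    [0,0,0,0,0,0.03,1],
    [0,0,0,0,0,0.075,1],
    [0,0,0,0,0,0.12,1],
    [0,0,0,-0.02,0,0.165,1],
    [0,0,0,-0.06,0.03,0.2,1],
    [0,0,0,-0.1,0.06,0.24,1],
    [0,0,0,-0.14,0.1,0.26,1],
    [0,0,0,-0.17,0.14,0.26,1],
    [0,0,0,-0.17,0.18,0.26,1],
    [0,0,0,-0.17,0.22,0.26,1],
    [0,0,0,-0.17,0.22,0.26,1],
    [0,0,0,-0.17,0.22,0.26,1]
  ]
}}

```text
clock: 10.95
tool_pos: [0.4849, 0.171, 0.3593]
orientation: [179.9, -0.2, 169.8]
force: [0.0, 0.2, -0.4]
width: -0.0003
```

Run:
```python
from h import *
o=sensors.get_obs(); print(o['clock'],toB(o['tool_pos']),o['force'])
T=viewer.grab_frame('top'); S=viewer.grab_frame('side'); cv2.imwrite('pics/tF.png',T); cv2.imwrite('pics/sF.png',S)
f=lambda a:cv2.resize(a,(400,300),interpolation=2)
cv2.imwrite('pics/m3.png',np.vstack([np.hstack([f(T[120:240,230:390]),f(S[170:290,260:420])]),np.hstack([f(T),f(S)])]))
# red grip: top vs expected; loose things / cylinder compared with start
ct=cam('top'); print('grip px expected top',proj(ct,[toW([.084,.036,.1])]))
h=cv2.cvtColor(T,cv2.COLOR_BGR2HSV); m=cv2.inRange(h,(0,170,90),(6,255,255))|cv2.inRange(h,(174,170,90),(180,255,255))
k,_,s,c=cv2.connectedComponentsWithStats(m); i=1+s[1:,4].argmax(); print('red',c[i],s[i],toB(onz(ct,[c[i]],.1)[0]))
A=cv2.imread('pics/top0.png')
for n,(x,y,w,e) in dict(antiseptic=(363,256,30,28),bowl=(382,142,42,42),key=(420,200,32,62),tape=(132,154,36,36),valve=(222,160,28,30)).items():
    print(n,cv2.phaseCorrelate(np.float32(cv2.cvtColor(A[y:y+e,x:x+w],6)),np.float32(cv2.cvtColor(T[y:y+e,x:x+w],6))))
```

```text
10.95 [-0.12464443  0.21391244  0.35929687] [ 0.01488073  0.16851949 -0.39661   ]
grip px expected top [[296.37034831 150.95492504]]
red [296.9140625 151.1640625] [289 146  17  11 128] [0.08371829 0.03448496 0.1       ]
antiseptic ((-0.05529615515971287, -0.0259475466596637), 1.003805829948849)
bowl ((0.459940872276146, 0.38845462134136355), 1.003862513318474)
key ((-0.46658498608382715, 0.31295994533286375), 0.48879567719995975)
tape ((-2.4141521004620152, -4.686865228641558), 0.07753981410721202)
valve ((-0.0865196575336391, 0.03917682254119903), 0.9615710212124718)
```

View pics/m3.png

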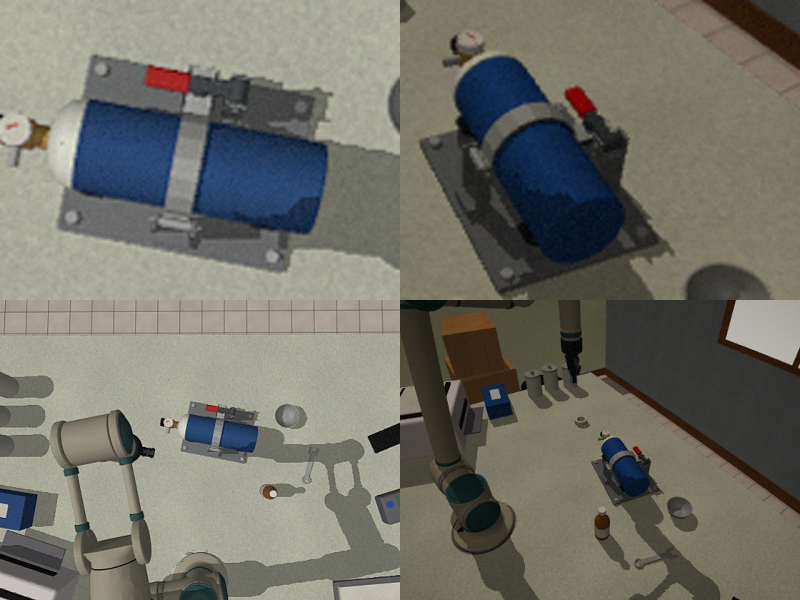

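The lever lies level across the tongue: the red grip is at (169,78) in the top crop, within 1 px of the predicted spot. The tape roll is hidden by the arm in the top view but shows at its old place in the side view. I'll hand the job in.

Run:
```python
from h import *
from cell import close_job
A=cv2.imread('pics/side0.png');T=cv2.imread('pics/sF.png')
print('tape side',cv2.phaseCorrelate(*[np.float32(cv2.cvtColor(i[158:182,240:268],6)) for i in (A,T)]))
print(close_job())
```

```text
tape side ((-0.08619630366542452, -0.014301260980772668), 0.9873693052265379)
the job is handed in; nothing more can be done
None
```

The strap is closed over the cylinder with its tongue on the seat, and the red cam lever is down across it. I handed the job in at about 11 s on the robot's clock; no verdict is reported.

**How it was done:** I used the shut fingertips, pushing the strap over first, then going round behind the lever and pushing it over and down.

**Last checks:**
- **Strap:** the tongue stopped at 82 mm, its closed height, and held 8.6 N.
- **Lever:** the grip stopped at 100 mm, its height when down, and held 13.6 N. After I lifted clear, the grip was within 1 px of its predicted position in the top view.
- **Other things:** between the first and last pictures, the cylinder's valve, the bottle and the tape roll shifted less than 0.1 px and the bowl about 0.6 px, or under 2 mm.
- **Robot:** it ended clear of everything, with a force reading near zero.

**Weak or failed checks:**
- **Tape roll:** the top-view check failed because the arm hid it. I used the side view instead.
- **Spanner:** the match was weak (0.49) because the arm's shadow fell near it. It showed a shift of about 0.6 px, and the arm never went near it.

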